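# Roll the rolling pin off the baking mat

## Task

Clear the baking mat for the next sheet of dough: with your fingertips on top of the rolling pin, roll it off the mat towards the black baking tray, and leave it lying still on the bare table in the gap between mat and tray, its barrel wholly off the mat and without it ever running against the tray. Work it only from above, as often as you need to: do not grip it, lift it or shove it along from low down behind it, and leave everything else where it is.

Things in the scene. Friction and masses are not known exactly. Their poses are not given: they have to be found in the camera images.
- pin: One-piece rolling pin of pale wood, 0.3 kg, lying on the mat; origin on its axis at mid length, x along it, y and z turn as it rolls. Barrel 46 mm thick, 220 long, plus two fixed 60 mm handles. Its top lies 46 mm above the table. A finger pressed lightly (some 3 N) on top and drawn along rolls it without slip at half the finger's speed. Left alone it slows at about 0.5 m/s2 (0.2 m/s: runs on 40 mm).
- pin_end1 (a point): Centre of the barrel's end face at its +x end, on the long axis, 110 mm from the middle.
- pin_end2 (a point): Centre of the barrel's end face at its -x end, on the long axis, 110 mm from the middle.
- mat: Thin flat silicone baking mat (0.7 mm, no step to speak of), beige with a brown border, 420 mm along its x by 295 mm along its y, stuck to the table. Origin at its centre. The pin starts near the middle, roughly along the mat's x, so it rolls along the mat's y, to the side where the tray is.
- tray: Black steel baking tray, 400 mm along its x by 300 mm along its y, walls 40 mm high, full of yellow biscuits; does not move. It stands on the mat's +y or -y side, its long side nearly parallel to the mat's 420 mm side, with 100 to 140 mm of bare table between. Origin on the table at its centre.
- rack: Empty wire cooling rack, 400 by 300 mm, 28 mm high, on the other side of the mat from the tray; it does not move. Origin on the table at its centre.
- bowl: Stainless steel bowl, 130 mm across the rim, 47 mm high, beyond the mat. Origin at the centre of its underside.
- cutter_round: Round steel biscuit cutter, an open ring 58 mm across and 26 mm high, beyond the mat. Origin at the centre of its underside.
- cutter_small: Small round steel biscuit cutter, an open ring 42 mm across and 26 mm high, beyond the mat. Origin at the centre of its underside.
- shaker: Aluminium flour shaker, 68 mm across and 105 mm high, beyond the mat. Origin at the centre of its underside.

How it is judged (in metres and radians):
On the way, in this order (a step that is already met when the one before it is completed fails the run):
1. the pin has rolled over half a turn (angle between pin's own z axis and vertical above 2.2 rad).
2. the pin has rolled on through most of a full turn (angle between pin's own z axis and vertical below 1.3 rad).
At the end, for the whole second after the job is handed in: The pin lies at rest on the table between the mat and the tray: both ends of its barrel wholly beyond the mat's edge (2 mm of overlap seen from above is allowed) and clear of the tray, still alongside the mat (its middle within 100 mm of the mat's centre line) (((y of tray in the frame of mat above 0 m and y of each of pin_end1, pin_end2 in the frame of mat above 0.1685 m and y of each of pin_end1, pin_end2 in the frame of tray below -0.172 m) or (y of tray in the frame of mat below 0 m and y of each of pin_end1, pin_end2 in the frame of mat below -0.1685 m and y of each of pin_end1, pin_end2 in the frame of tray above 0.172 m)) and x of pin in the frame of mat between -0.1 and 0.1 m and height (world z) of each of pin_end1, pin_end2 below 0.03 m and linear speed of pin below 0.01 m/s and angular speed of pin below 0.3 rad/s); the robot touches nothing.
It fails at once if the pin is lifted off the table (an end more than 12 mm up) (height (world z) of any of pin_end1, pin_end2 above 0.035 m).
It fails at once if the pin is gripped or shoved from low down: the fingers bear on it while the grasp point between them is below the barrel's top (contact force between the fingers and pin above 1 N and height (world z) of the grasp point below 0.046 m).
It fails at once if the tray is touched, by the pin or by the robot (contact force between tray and anything else above 0.5 N).
It fails at once if the cooling rack is touched, by the pin or by the robot (contact force between rack and anything else above 0.5 N).
It fails at once if the bowl, a cutter or the shaker is moved more than 15 mm (distance of any of bowl, cutter_round, cutter_small, shaker from where it was at the start of the episode above 0.015 m).
It also fails if it takes over 54 s, if anything falls off the work surface, if the arm or the gripper's body presses on something with over 40 N, if the wrist force passes 120 N, or if a joint passes its speed limit or range.

## Robot

A 6-joint arm with a two-finger parallel gripper is mounted at the origin on the work surface. World frame = base frame: x ahead of the robot, y to its left, z up, the work surface at z = 0. Lengths are in m, angles in degrees, forces in N, time in s.
With the tool pointing down it reaches from about 0.4 to 0.825 m from the base axis. Payload 7 kg.
Tool frame: the origin (TCP) lies on the centre line of the jaws, within the pads' length; the fingertips stand 14 mm ahead of it and the grasp point (between the pads) lies 5 mm behind it; z points along the fingers, y is the line along which they close (so a half turn about z gives the same grasp; the last joint's range is limited). The gripper opens to 88 mm and grips with 3 to 60 N. Pads are 19 mm wide; open, the fingers measure 130 mm over their backs; the gripper's body (78 mm by 193 mm) begins 47 mm behind the grasp point.
Start: joints at [-46.977, 20.546, 0.682, 0, -70.136, -16.507], TCP at [0.301, -0.604, 0.241] pointing down, gripper open.
Joint ranges: [-176.03, 176.03], [-82.01, 121.73], [-58.28, 71.71], [-173.87, 95.51], [-174.79, -0.11], [-173.66, 173.66]. Speed limits (degrees/s): [136.94, 136.94, 172.46, 180, 180, 180].

## Interface

Orientations are given as a 3x3 rotation matrix whose columns are the frame's x, y, z axes.
In Python, from workcell import status, viewer, ticket gives the robot as it stands.
- The arm moves only by the shell command python3 -m handwheel 'ROWS' [OPENING] [FORCE]. ROWS is JSON, a list of rows, each a list of 4 numbers: the shift along the tool's x, y, z in m, then the turn about the tool's z in degrees. In form: [[x, y, z, roll], ...]. A call has 1 to 20 rows; each row shifts and turns the commanded pose from where the row before left it, along the tool's axes as they then stand; what a row does not reach is not made up. A row lasts 1/12 s, in which the tool goes at most 41.7 mm and 7.16 degrees, less where a joint would pass 70% of its speed; a pose out of reach is approached as far as the arm can. A call is refused whole if a number of a shift passes 0.0417 or a number of a turn 7.16, either way. A call with a gripper value outside its range is refused whole. OPENING is the finger opening in m, from 0 to 0.0876, set as the call begins (- or left out, the last holds). The fingers move at their own pace and stop on an object; FORCE is the grip in N (left out, the last holds). Time passes only in rows, so rows that do not move let the fingers close. It gives the time, the measured TCP pose, the force, the opening and the grip force at its end, in the units of the state.
- status.get_obs(): the state, without advancing time (a new reading comes with each control period).
- viewer.get_image(name): name is "scene" or "top" or "wrist"; returns the picture (384x512x3 uint8, blue, green, red); there is no depth.
- viewer.get_calibration(name): a dict with "mtx" (3x3 intrinsics, pixels), "R" (3x3) and "t" (3): a world point X has camera coordinates R X + t. Camera axes: x right, y down, z forward; pixel columns grow to the right and rows downward; lengths in m; the calibration is good to about 2 mm. A picture is of the moment at which its call begins: read the wrist's pose just before it. get_calibration takes no time and is no camera call; for the wrist camera it gives the pose at the moment of the call.
- ticket.job_done(): hands the job in; it is judged then, once.
The state is a dict: "clock": time; "qpos": joint angles; "qd": joint speeds; "joint_efforts": joint torques, N m; "tcp_pos": TCP position; "eef_rot": TCP orientation; "ft_force": force on the tool from outside, world axes, zero at the start; "ft_torque": the same for the moment, N m; "gripper_width": finger opening in m; "gripper_force": force on a finger pad.
Only numpy, scipy, OpenCV 4.12 (cv2) and the standard library are available. Lean on these libraries where they do the work, as an engineer would, in place of code of your own. Each camera call takes 0.05 s, during which the arm holds its last target. There are 200 camera calls.

## Working session

There is one attempt and no reset: what is moved stays moved. The work goes in short steps, Python scripts to look and compute and a shell command to move; the robot and the scene stay as the last step left them, time stands still between calls to the robot, and variables do not carry over. Pictures are saved under pics/ and viewed, at most 10 in all, crops included, and the job is handed in when it is done.

```bash
mkdir -p pics
cat > h.py <<'E'
import numpy as np, cv2
from workcell import status, viewer, ticket
def ray(name,px,z,cal=None):
    c=cal or viewer.get_calibration(name); K,R,t=[np.array(c[k],float) for k in("mtx","R","t")]
    px=np.atleast_2d(np.array(px,float)); d=(np.linalg.inv(K)@np.c_[px,np.ones(len(px))].T).T@R
    o=-R.T@t.ravel(); return o+d*((z-o[2])/d[:,2])[:,None]
E
python3 - <<'E'
from h import *
for n in("top","scene"):
    im=viewer.get_image(n); cv2.imwrite(f"pics/{n}0.png",im)
    c=viewer.get_calibration(n); print(n,-np.array(c["R"]).T@np.array(c["t"]).ravel())
o=status.get_obs(); print(o)
E
```

```text
top [0.46422443 0.01574465 1.1764507 ]
scene [1.12030549 0.75503884 0.88296369]
{'clock': 0.1, 'qpos': array([-4.69776067e+01,  2.05865626e+01,  6.37295903e-01, -1.70085621e-02,
       -7.01355717e+01, -1.65083941e+01]), 'qd': array([-0.02020939, -0.03862966,  0.16713489,  0.08184838, -0.03783662,
       -0.00225073]), 'joint_efforts': array([-1.34883878e-03, -5.84162271e+01,  2.93753332e+01,  7.01554388e+00,
        1.01957854e-02, -5.87457703e-05]), 'tcp_pos': array([ 0.30112531, -0.60363   ,  0.2397142 ]), 'eef_rot': array([[-8.94870370e-01, -4.46325409e-01, -8.06140820e-04],
       [-4.46326111e-01,  8.94869478e-01,  1.27300546e-03],
       [ 1.53216134e-04,  1.49897656e-03, -9.99998865e-01]]), 'ft_force': array([ 0.16656673, -0.19833602, -1.57407269]), 'ft_torque': array([-0.02710375, -0.00826002, -0.01575517]), 'gripper_force': 0.0, 'gripper_width': 0.08773086030907623}
```

View pics/top0.png

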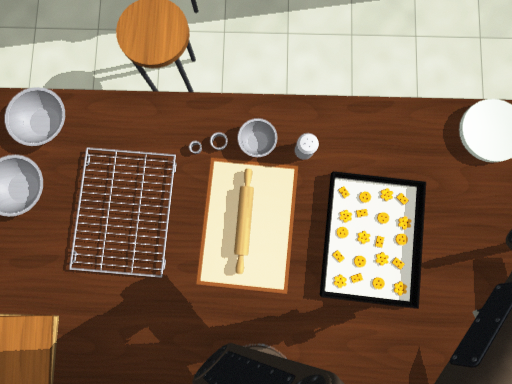

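The top view shows the mat around (250,225), with the pin at (244,220) lying nearly along image vertical. The tray is on the right at (373,240), and the rack on the left. Next I'll measure the mat, pin and tray.

Run:
```python
from h import *
im=cv2.imread("pics/top0.png"); c=viewer.get_calibration("top")
hsv=cv2.cvtColor(im,cv2.COLOR_BGR2HSV); H,S,V=cv2.split(hsv)
print("row225 cols196-300 step4",[(x,*hsv[225,x]) for x in list(range(196,208,2))+list(range(228,264,3))+list(range(284,300,2))])
print([(x,*hsv[240,x]) for x in range(318,334,2)])
def big(m,lo,hi):
    m=m.astype(np.uint8); m[:, :lo]=0; m[:,hi:]=0; m[:150]=0; m[315:]=0
    cs,_=cv2.findContours(m,cv2.RETR_EXTERNAL,cv2.CHAIN_APPROX_NONE); return max(cs,key=cv2.contourArea)
def show(nm,ct,z):
    w=ray("top",ct[:,0,:],z,c)[:,:2].astype(np.float32)
    r=cv2.minAreaRect(w); print(nm,r,cv2.boxPoints(r).round(4).tolist())
show("mat",big((V>120),190,305),0)
show("tray",big((V<40)&(H>=0),310,430),0.04)
show("pin",big((S>95)&(V>120)&(H>14),222,262),0.023)
v=cv2.resize(im[150:315,185:435],None,fx=3,fy=3,interpolation=cv2.INTER_CUBIC); cv2.imwrite("pics/crop.png",v)
```

```text
row225 cols196-300 step4 [(196, np.uint8(11), np.uint8(175), np.uint8(92)), (198, np.uint8(10), np.uint8(177), np.uint8(91)), (200, np.uint8(11), np.uint8(172), np.uint8(92)), (202, np.uint8(10), np.uint8(175), np.uint8(105)), (204, np.uint8(13), np.uint8(189), np.uint8(173)), (206, np.uint8(14), np.uint8(128), np.uint8(202)), (228, np.uint8(20), np.uint8(71), np.uint8(195)), (231, np.uint8(21), np.uint8(72), np.uint8(194)), (234, np.uint8(21), np.uint8(71), np.uint8(197)), (237, np.uint8(18), np.uint8(135), np.uint8(121)), (240, np.uint8(18), np.uint8(133), np.uint8(191)), (243, np.uint8(21), np.uint8(121), np.uint8(238)), (246, np.uint8(23), np.uint8(114), np.uint8(247)), (249, np.uint8(21), np.uint8(123), np.uint8(235)), (252, np.uint8(24), np.uint8(43), np.uint8(249)), (255, np.uint8(24), np.uint8(43), np.uint8(249)), (258, np.uint8(25), np.uint8(45), np.uint8(249)), (261, np.uint8(24), np.uint8(44), np.uint8(249)), (284, np.uint8(24), np.uint8(41), np.uint8(248)), (286, np.uint8(25), np.uint8(44), np.uint8(248)), (288, np.uint8(24), np.uint8(51), np.uint8(246)), (290, np.uint8(1
[... 785 characters left out ...]
], [0.7006000280380249, -0.12139999866485596], [0.7221999764442444, 0.1762000024318695], [0.2994999885559082, 0.2070000022649765]]
tray ((0.4638083875179291, -0.3563344478607178), (0.3078495264053345, 0.3997633457183838), 85.03541564941406) [[0.2513999938964844, -0.49239999055862427], [0.6496000289916992, -0.5270000100135803], [0.6762999892234802, -0.22030000388622284], [0.27799999713897705, -0.18569999933242798]]
pin ((0.5094773173332214, 0.05600794777274132), (0.04552268609404564, 0.3389148414134979), 86.71290588378906) [[0.33899998664855957, 0.0430000014603138], [0.6773999929428101, 0.023600000888109207], [0.6800000071525574, 0.0689999982714653], [0.3416000008583069, 0.08839999884366989]]
```

View pics/crop.png

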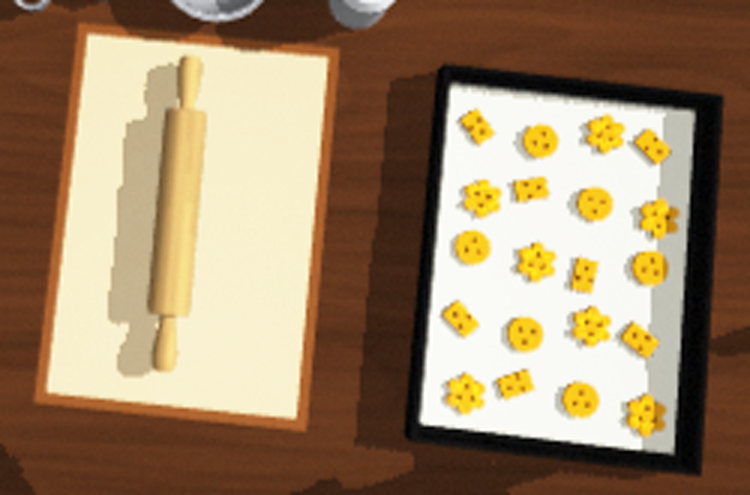

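```bash
python3 -m handwheel '[[0,0,0,6.12],[0,0,0,6.12],[0,0,0,6.12],[0,0,0,6.12],[0,0,0,6.12],[0,0,0,0]]' 0 10
python3 -m handwheel '[[-0.008,0.034,0,0],[-0.008,0.034,0,0],[-0.008,0.034,0,0],[-0.008,0.034,0,0],[-0.008,0.034,0,0],[-0.008,0.034,0,0],[-0.008,0.034,0,0],[-0.008,0.034,0,0],[-0.008,0.034,0,0],[-0.008,0.034,0,0],[-0.008,0.034,0,0],[-0.008,0.034,0,0],[-0.008,0.034,0,0],[-0.008,0.034,0,0],[-0.008,0.034,0,0],[-0.008,0.034,0,0],[-0.008,0.034,0,0],[-0.008,0.034,0,0],[-0.008,0.034,0,0],[-0.008,0.034,0,0]]'
python3 -m handwheel '[[0,0.008,0,0],[0,0,0,0],[0,0,0,0]]'
cat >> h.py <<'E'
def matf(p): # world xy -> mat frame
    p=np.array(p)[...,:2]-[.5,.0428]; X=np.array([.9974,-.0724]);Y=np.array([.0724,.9974]); return np.stack([p@X,p@Y],-1)
def st():
    o=status.get_obs(); y=o["eef_rot"][:,1]
    print("t",o["clock"],"tcp",o["tcp_pos"].round(4),"mat",matf(o["tcp_pos"]).round(4),"yaw",np.degrees(np.arctan2(y[1],y[0])).round(1),"f",o["ft_force"].round(1),"w",round(o["gripper_width"],3))
E
python3 - <<'E'
from h import *
st(); cv2.imwrite("pics/w1.png",viewer.get_image("wrist"))
E
```

```text
clock: 0.6
tcp_pos: [0.3012, -0.6038, 0.24]
eef_rot: [[-0.997, 0.076, -0.001], [0.076, 0.997, 0.001], [0.001, 0.001, -1.0]]
ft_force: [-0.5, 0.1, -0.3]
gripper_width: 0.0534
gripper_force: 0.0
clock: 2.27
tcp_pos: [0.5094, 0.0647, 0.2407]
eef_rot: [[-0.998, 0.067, 0.0], [0.067, 0.998, 0.0], [-0.0, 0.0, -1.0]]
ft_force: [0.8, -0.2, -0.5]
gripper_width: 0.0004
gripper_force: 0.0
clock: 2.52
tcp_pos: [0.5096, 0.0711, 0.2402]
eef_rot: [[-0.998, 0.067, -0.001], [0.067, 0.998, -0.0], [0.001, -0.0, -1.0]]
ft_force: [-1.0, -0.0, 0.5]
gripper_width: 0.0001
gripper_force: 0.0
t 2.5167 tcp [0.5096 0.0711 0.2402] mat [0.0075 0.029 ] yaw 86.1 f [-1.  -0.   0.5] w 0.0
```

View pics/w1.png

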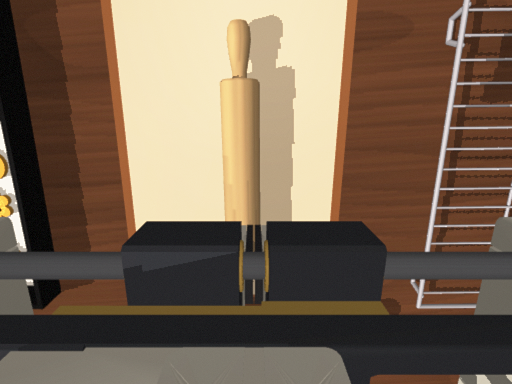

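The wrist view shows the pin's barrel at columns 222–260, rows 80–225, slightly to the tray side (left) of the closed fingers at column 254. I'll check its line from here, then go down.

```bash
cat >> h.py <<'E'
def pinw(name,im,cal,c0,c1,rows):
    S=cv2.cvtColor(im,cv2.COLOR_BGR2HSV)
    m=((S[...,1]>95)&(S[...,0]>14)&(S[...,2]>120))
    pts=[]
    for r in rows:
        x=np.where(m[r,c0:c1])[0]+c0
        if len(x)>5: pts+= [[(x.min()+x.max())/2,r]]; 
    return ray(name,pts,0.025,cal)
E
python3 - <<'E'
from h import *
im=cv2.imread("pics/w1.png")
p=matf(pinw("wrist",im,viewer.get_calibration("wrist"),150,262,range(90,215,20)));print(p.round(4))
E
python3 -m handwheel '[[0,0,0.03,0],[0,0,0.03,0],[0,0,0.03,0],[0,0,0.03,0],[0,0,0.03,0],[0,0,0.015,0],[0,0,0.008,0],[0,0,0,0],[0,0,0,0]]'
```

```text
[[-0.0881  0.01  ]
 [-0.0658  0.0104]
 [-0.0427  0.0108]
 [-0.0187  0.0112]
 [ 0.0061  0.0123]
 [ 0.0318  0.0127]
 [ 0.0586  0.0119]]
clock: 3.32
tcp_pos: [0.5103, 0.0703, 0.0682]
eef_rot: [[-0.997, 0.071, 0.0], [0.071, 0.997, -0.0], [-0.0, -0.0, -1.0]]
ft_force: [-0.1, 0.7, -0.5]
gripper_width: 0.0003
gripper_force: 0.0
```

```bash
python3 -m handwheel '[[0,0,0.004,0],[0,0,0.003,0],[0,0,0,0],[0,0,0,0]]'; python3 -m handwheel '[[0,0,0.001,0],[0,0,0,0],[0,0,0,0]]'; python3 -m handwheel '[[0,0,0.001,0],[0,0,0,0],[0,0,0,0]]'
```

```text
clock: 3.65
tcp_pos: [0.5101, 0.071, 0.061]
eef_rot: [[-0.997, 0.071, 0.001], [0.071, 0.997, 0.0], [-0.001, 0.0, -1.0]]
ft_force: [-0.3, -0.0, 0.8]
gripper_width: 0.0004
gripper_force: 0.0
clock: 3.9
tcp_pos: [0.51, 0.071, 0.0597]
eef_rot: [[-0.997, 0.071, 0.0], [0.071, 0.997, 0.0], [-0.0, 0.0, -1.0]]
ft_force: [-0.8, 0.5, 0.2]
gripper_width: 0.0005
gripper_force: 0.1
clock: 4.15
tcp_pos: [0.5101, 0.0711, 0.0594]
eef_rot: [[-0.997, 0.071, 0.001], [0.071, 0.997, 0.0], [-0.001, 0.0, -1.0]]
ft_force: [-2.0, 1.1, 9.3]
gripper_width: 0.0007
gripper_force: 4.6
```

```bash
python3 -m handwheel '[[0,0,-0.0004,0],[0,-0.003,0,0],[0,-0.006,0,0],[0,-0.009,0,0],[0,-0.009,0,0],[0,-0.009,0,0],[0,-0.009,0,0]]'; python3 -m handwheel '[[0,-0.009,-0.02,0],[0,0,-0.02,0],[0,0.02,0,0],[0,0.02,0,0],[0,0,0,0]]'
python3 - <<'E'
from h import *
st(); c=viewer.get_calibration("wrist"); im=viewer.get_image("wrist"); cv2.imwrite("pics/w2.png",im)
print(matf(pinw("wrist",im,c,150,350,range(10,200,20))).round(4))
t=viewer.get_image("top"); cv2.imwrite("pics/t2.png",t)
print(matf(pinw("top",t,viewer.get_calibration("top"),215,275,range(190,262,8))).round(4))
E
```

```text
clock: 4.73
tcp_pos: [0.5077, 0.0257, 0.0599]
eef_rot: [[-0.998, 0.07, 0.002], [0.07, 0.998, 0.0], [-0.002, 0.001, -1.0]]
ft_force: [1.4, -0.4, 3.3]
gripper_width: 0.0004
gripper_force: 1.8
clock: 5.15
tcp_pos: [0.5098, 0.0587, 0.0995]
eef_rot: [[-0.998, 0.071, 0.002], [0.071, 0.998, 0.001], [-0.002, 0.001, -1.0]]
ft_force: [0.5, 0.2, -0.2]
gripper_width: 0.0004
gripper_force: 0.0
t 5.15 tcp [0.5098 0.0587 0.0995] mat [0.0087 0.0165] yaw 86.0 f [ 0.5  0.2 -0.2] w 0.0
[[-0.1267 -0.0282]
 [-0.1149 -0.0276]
 [-0.1026 -0.0276]
 [-0.0899 -0.0321]
 [-0.0768 -0.0315]
 [-0.0632 -0.0316]
 [-0.0492 -0.0313]
 [-0.0346 -0.0314]
 [-0.0195 -0.0311]
 [-0.0038 -0.0308]]
[[ 0.1109 -0.023 ]
 [ 0.0854 -0.0321]
 [-0.0452 -0.0272]
 [-0.0712 -0.0233]
 [-0.0964 -0.0259]]
```

View pics/w2.png

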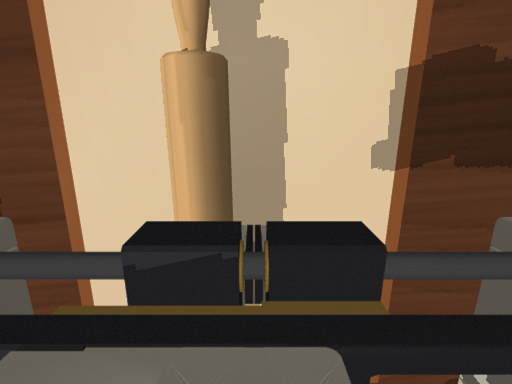

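The pin moved about 40 mm, more than the stroke accounts for. I'll check whether it has stopped.

```bash
cat >> h.py <<'E'
def look(tag):
    st(); c=viewer.get_calibration("wrist"); im=viewer.get_image("wrist"); cv2.imwrite(f"pics/w{tag}.png",im)
    p=matf(pinw("wrist",im,c,90,400,range(70,210,15))); print(p.round(4).tolist())
E
python3 -m handwheel '[[0,0,0,0],[0,0,0,0],[0,0,0,0],[0,0,0,0]]' >/dev/null
python3 -c "
from h import *
look(3)"
```

```text
t 5.5833 tcp [0.5088 0.0564 0.0988] mat [0.0078 0.0142] yaw 85.9 f [ 1.3 -0.6  0.5] w 0.001
[[-0.091, -0.0322], [-0.0812, -0.0318], [-0.0712, -0.0316], [-0.0609, -0.0315], [-0.0503, -0.0313], [-0.0395, -0.0316], [-0.0283, -0.0311], [-0.017, 0.0378], [-0.0051, -0.0311], [0.007, -0.031]]
```

```bash
python3 -m handwheel '[[0,-0.031,0,0],[0,0,0.02,0],[0,0,0.015,0],[0,0,0.003,0],[0,0,0.0015,0],[0,0,0.0005,0],[0,0,0,0]]'; python3 -m handwheel '[[0,-0.003,0,0],[0,-0.006,0,0],[0,-0.009,0,0],[0,-0.009,0,0],[0,-0.009,0,0]]'; python3 -m handwheel '[[0,-0.009,0,0],[0,-0.009,-0.02,0],[0,0,-0.02,0],[0,0.02,0,0],[0,0.02,0,0],[0,0,0,0],[0,0,0,0],[0,0,0,0],[0,0,0,0]]'
python3 -c "
from h import *
look(4)"
```

```text
clock: 6.22
tcp_pos: [0.506, 0.0257, 0.0599]
eef_rot: [[-0.997, 0.071, -0.001], [0.071, 0.997, -0.001], [0.001, -0.001, -1.0]]
ft_force: [-6.6, 0.5, 10.5]
gripper_width: 0.0005
gripper_force: 5.1
clock: 6.63
tcp_pos: [0.5043, -0.0102, 0.0597]
eef_rot: [[-0.998, 0.071, 0.0], [0.071, 0.998, 0.0], [-0.0, 0.0, -1.0]]
ft_force: [-1.6, -0.0, 2.9]
gripper_width: 0.0004
gripper_force: 1.4
clock: 7.38
tcp_pos: [0.5055, 0.0115, 0.0987]
eef_rot: [[-0.997, 0.071, -0.001], [0.071, 0.997, -0.0], [0.001, -0.0, -1.0]]
ft_force: [0.4, -0.3, 0.1]
gripper_width: 0.0003
gripper_force: 0.0
t 7.3833 tcp [0.5055 0.0115 0.0987] mat [ 0.0077 -0.0309] yaw 85.9 f [ 0.4 -0.3  0.1] w 0.0
[[-0.0911, -0.0628], [-0.0813, -0.0625], [-0.0713, -0.0625], [-0.061, -0.0622], [-0.0504, -0.0845], [-0.0396, -0.0619], [-0.0285, -0.0616], [-0.017, -0.062], [-0.0052, -0.0843], [0.0069, -0.0612]]
```

```bash
python3 -m handwheel '[[0,-0.016,0,0],[0,0,0.02,0],[0,0,0.015,0],[0,0,0.003,0],[0,0,0.0015,0],[0,0,0.0005,0],[0,0,0,0]]'|grep ft; python3 -m handwheel '[[0,-0.003,0,0],[0,-0.006,0,0],[0,-0.009,0,0],[0,-0.009,0,0],[0,-0.009,0,0]]'|grep ft; python3 -m handwheel '[[0,-0.009,0,0],[0,-0.009,0,0],[0,-0.006,-0.02,0],[0,0,-0.02,0],[0,0.02,0,0],[0,0.02,0,0],[0,0,0,0],[0,0,0,0],[0,0,0,0],[0,0,0,0]]'|grep clock
python3 -c "
from h import *
look(5)"
```

```text
ft_force: [-2.3, 0.2, 5.2]
ft_force: [-0.6, 0.3, 2.6]
clock: 9.27
t 9.2667 tcp [ 0.5029 -0.0245  0.0987] mat [ 0.0077 -0.0669] yaw 85.9 f [ 0.  -0.4 -0.7] w 0.001
[[-0.0911, -0.0982], [-0.0813, -0.0986], [-0.0713, -0.0986], [-0.061, -0.0983], [-0.0505, -0.0983], [-0.0396, -0.0976], [-0.0285, -0.0976], [-0.017, -0.0976], [-0.0053, -0.0972], [0.0068, -0.0973]]
```

```bash
python3 -m handwheel '[[0,-0.016,0,0],[0,0,0.02,0],[0,0,0.015,0],[0,0,0.003,0],[0,0,0.0015,0],[0,0,0.0005,0],[0,0,0,0]]'|grep ft; python3 -m handwheel '[[0,-0.003,0,0],[0,-0.006,0,0],[0,-0.009,0,0],[0,-0.009,0,0],[0,-0.009,0,0]]'|grep ft; python3 -m handwheel '[[0,-0.009,0,0],[0,-0.009,0,0],[0,-0.006,-0.02,0],[0,0,-0.02,0],[0,0.02,0,0],[0,0.02,0,0],[0,0,0,0],[0,0,0,0],[0,0,0,0],[0,0,0,0]]'|grep clock
python3 -c "
from h import *
look(6)"
```

```text
ft_force: [-3.4, -0.1, 4.3]
ft_force: [-0.9, -0.0, 4.2]
clock: 11.15
t 11.15 tcp [ 0.5004 -0.0603  0.0987] mat [ 0.0079 -0.1028] yaw 85.9 f [ 0.2 -0.4  0.1] w 0.001
[[-0.0909, -0.1362], [-0.0811, -0.1362], [-0.0711, -0.1359], [-0.0608, -0.136], [-0.0503, -0.1353], [-0.0394, -0.135], [-0.0283, -0.135], [-0.0168, -0.1351], [-0.0051, -0.1351], [0.007, -0.1348]]
```

View pics/w6.png

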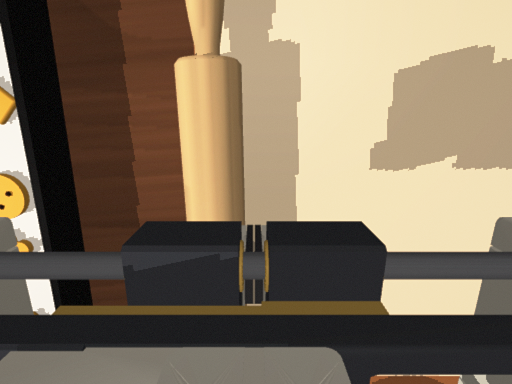

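The pin sits on the mat's edge border, at columns 178–242, still parallel to it. Bare table lies to its left, with the tray wall beyond at columns 20–90. Two more strokes should do it.

```bash
python3 -m handwheel '[[0,-0.018,0,0],[0,0,0.02,0],[0,0,0.015,0],[0,0,0.003,0],[0,0,0.0015,0],[0,0,0.0005,0],[0,0,0,0]]'|grep ft; python3 -m handwheel '[[0,-0.003,0,0],[0,-0.006,0,0],[0,-0.009,0,0],[0,-0.009,0,0],[0,-0.009,0,0]]'|grep ft; python3 -m handwheel '[[0,-0.009,0,0],[0,-0.006,0,0],[0,-0.003,-0.02,0],[0,0,-0.02,0],[0,0.02,0,0],[0,0.02,0,0],[0,0,0,0],[0,0,0,0],[0,0,0,0],[0,0,0,0]]'|grep clock
python3 -c "
from h import *
look(7)"
```

```text
ft_force: [-3.1, 0.0, 4.1]
ft_force: [-2.1, -1.0, 3.5]
clock: 13.03
t 13.0333 tcp [ 0.4982 -0.0922  0.0987] mat [ 0.008  -0.1347] yaw 85.9 f [ 0.2 -0.8 -0.4] w 0.0
[[-0.0908, -0.1691], [-0.0811, -0.1678], [-0.071, -0.1682], [-0.0607, -0.1683], [-0.0502, -0.1683], [-0.0393, -0.168], [-0.0282, -0.1681], [-0.0168, -0.1677], [-0.005, -0.1674], [0.0071, -0.1674]]
```

```bash
python3 -m handwheel '[[0,-0.018,0,0],[0,0,0.02,0],[0,0,0.015,0],[0,0,0.003,0],[0,0,0.0015,0],[0,0,0.0005,0],[0,0,0,0]]'|grep ft; python3 -m handwheel '[[0,-0.003,0,0],[0,-0.006,0,0],[0,-0.009,0,0],[0,-0.009,0,0],[0,-0.009,0,0]]'|grep ft; python3 -m handwheel '[[0,-0.009,0,0],[0,-0.004,0,0],[0,-0.002,-0.02,0],[0,0,-0.02,0],[0,0.02,0,0],[0,0.02,0,0],[0,0,0,0],[0,0,0,0],[0,0,0,0],[0,0,0,0]]'|grep clock
python3 -c "
from h import *
look(8)"
python3 -m handwheel '[[0,0,-0.03,0],[0,0.03,-0.03,0],[0,0.04,-0.02,0],[0,0.04,0,0],[0,0.04,0,0],[0,0.04,0,0],[0,0.04,0,0],[0,0.04,0,0],[0,0,0,0],[0,0,0,0]]'|grep -A1 clock
python3 - <<'E'
from h import *
t=viewer.get_image("top"); cv2.imwrite("pics/t9.png",t)
v=cv2.resize(t[150:315,185:435],None,fx=3,fy=3,interpolation=cv2.INTER_CUBIC); cv2.imwrite("pics/t9c.png",v)
S=cv2.cvtColor(t,cv2.COLOR_BGR2HSV)
print(matf(pinw("top",t,viewer.get_calibration("top"),296,324,range(200,262,8))).round(4).tolist())
E
```

```text
ft_force: [-2.9, 0.4, 6.2]
ft_force: [-0.7, -0.6, 3.2]
clock: 14.92
t 14.9167 tcp [ 0.496  -0.121   0.0987] mat [ 0.0079 -0.1637] yaw 85.9 f [-0.1 -0.1 -0.1] w 0.001
[[-0.0909, -0.1926], [-0.0811, -0.1761], [-0.071, -0.2259], [-0.0608, -0.1922], [-0.0502, -0.1922], [-0.0394, -0.1914], [-0.0283, -0.1914], [-0.0168, -0.1914], [-0.005, -0.2306], [0.0072, -0.2315]]
clock: 15.8
tcp_pos: [0.5152, 0.1469, 0.1766]
[[0.0944, -0.1882], [0.0684, -0.1904], [0.0422, -0.1893], [0.0165, -0.1914], [-0.0094, -0.1903], [-0.0349, -0.1925], [-0.0606, -0.1914], [-0.0858, -0.1935]]
```

View pics/t9c.png

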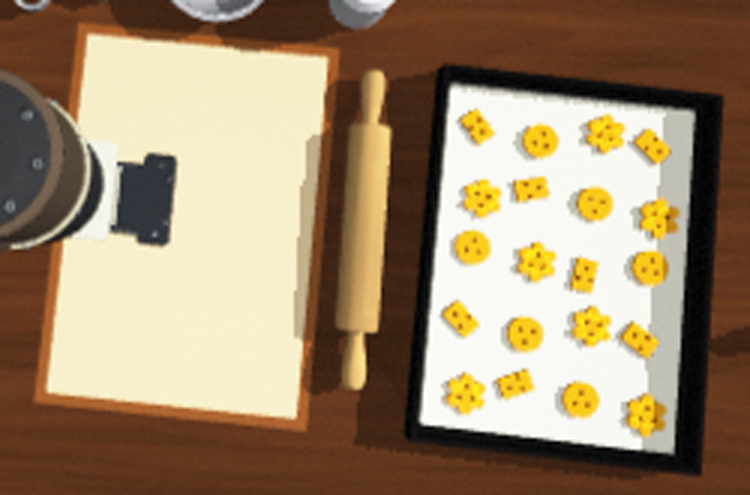

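The pin lies in the gap. Its axis is at mat y −0.188 to −0.194, against a window of about −0.1685 to −0.232. The wrist view before the arm moved away and this top view agree, so it is at rest, and the arm is clear.

```bash
python3 -c "
from workcell import ticket
print(ticket.job_done())"
```

```text
the job is handed in; nothing more can be done
None
```

The rolling pin was rolled off the mat from above in six strokes and lies still on the bare table, about 20 mm past the mat limit and 40 mm short of the tray limit; the job is handed in, but no verdict was returned.

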